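# Close a cold-seal tablet strip in the ratchet press

### The job

The tablet strip on the pulled-out tray of the bench press is to be cold-sealed. Push the tray fully home under the platen and tip the little ball-headed tumbler pawl on the ratchet lever over to its lowering side (both before you pump), then swing the lever back and forth by its knob until the platen bears firmly on the strip: right is when the pull at the knob has risen by about 4 N over running free; 6 N over it crushes the strip. Leave it clamped like that, let go of the lever, and leave the other things on the table where they are.

Things in the scene. Friction and masses are not known exactly. Their poses are not given: they have to be found in the camera images.
- press_axis (a point): grey cast bench press, 200 x 150 x 128 mm without its lever, fixed: base plate, one column at the back, head with a vertical spindle, open to the front and sides. This point is on the spindle's axis, 33 mm above the table (where a strip's upper face is, under the platen). x: back to the column; y: left, the way the tray goes in; z up
- tray (a joint): slide of the flat aluminium tray that enters the press from its right side: 0 pulled out (start), 0.120 m fully home against its stop. It runs with 2.5 N of friction
- tray_end (a point): middle of the outer face of the tray's upright end plate, 37 mm above the table; the plate is 60 wide (along the press's x), 8 thick, from 22 to 52 mm above the table. Push here towards the press's +y. When home it is 129 mm to the right of the spindle's axis. Axes as the press
- strip: the tablet strip to be sealed, a flat grey blister 84 x 36 x 5 mm, loose in the shallow nest of the tray, its length along the tray's way; origin at the centre of its underside
- platen: steel platen 40 x 94 mm with a rubber pad below, on the ram under the head; it sinks 4.8 mm per rad of the spindle and has a stiff spring above it. Its gap to the strip differs from day to day (6.5 to 12.5 mm at the start). Origin: on the axis, 42.5 mm below the pad's underside. How hard it presses can only be felt, at the knob
- lever (a joint): steel ratchet lever, a flat bar 16 to 20 wide turning on the spindle above the head, 150 to 157 mm over the table: 0 when it points to the press's front (-x), growing clockwise seen from above (the knob in front then goes left, to +y); stops at -0.9 and 0.9 rad. Running free the other way it takes 1 to 2 N at the knob; it stays where it is left
- knob (a point): middle of the upright black knob at the lever's end, 120 mm from the spindle's axis, 191 mm over the table; the knob is 24 across, from 172 to 212 mm over the table. Clockwise with the pawl biting it takes 6 to 7 N while the platen sinks freely (3 N if you stop and hold it there) and 3.5 to 4 N more per 100 N of pressing. Axes: x outwards along the lever
- tumbler (a joint): tumbler pawl: a top-heavy rocker on a pin that lies along the lever, 34 mm out from the spindle and 160 mm over the table. 0 upright, positive when its ball leans clockwise (the way the lever's value grows); past the middle it falls over, to 0.54 rad at most. Positive: clockwise swings drive the spindle and lower the platen, back swings click free, each swing idles up to 0.6 rad before it bites. Negative (as found): it raises
- ball (a point): centre of the steel ball (16 across) on top of the tumbler pawl, 44 mm from its pin: 204 mm over the table when upright, 198 when leaning right over, then 23 mm to the side of the lever's middle. 1 to 2 N sideways, along its rising arc, tips it. Axes: x outwards along the lever
- waiting_strip: flat grey tablet strip 88 x 38 x 5 mm lying near the press, a bystander; origin at the centre of its underside
- waiting_strip2: flat grey tablet strip 90 x 36 x 5 mm lying near the press, a bystander; origin at the centre of its underside
- vial_blue: small glass vial, 26 across, 53 high, standing left of the press, a bystander; origin at the centre of its underside
- vial_grey: small glass vial, 26 across, 49 high, standing left of the press, a bystander; origin at the centre of its underside
- tweezers: flat steel tweezers 125 mm long at the front right, a bystander; origin at the centre of its underside

How it is judged:
By the outcome, as a careful person would: the job done as asked, in the order asked, and still so for the second after the job is handed in, with the robot touching nothing.
It also fails if it takes over 72 s, if anything falls off the work surface, if the arm or the gripper's body presses on something with over 40 N, if the wrist force passes 120 N, or if a joint passes its speed limit or range.

### The arm

A 6-joint arm with a two-finger parallel gripper is mounted at the origin on a cart in front of the work surface, level with it; the furniture and walls round the work are solid. World frame = base frame: x ahead of the robot, y to its left, z up, the work surface at z = 0. Lengths are in m, angles in rad, forces in N, time in s.
With the tool pointing down it reaches from about 0.325 to 0.85 m from the base axis. Payload 4.4 kg.
Tool frame: the origin (TCP) lies midway between the tips of the shut fingers; the grasp point (between the pads) lies 19 mm behind it; z points along the fingers, y is the line along which they close (so a half turn about z gives the same grasp; the last joint's range is limited). The gripper opens to 94 mm and grips with 3 to 60 N. Pads are 16 mm wide; open, the fingers measure 119 mm over their backs; the gripper's body (75 mm by 177 mm) begins 78 mm behind the grasp point.
Start: joints at [0.998, 0.207, 1.542, -0, 1.393, -0.15], TCP at [0.236, 0.524, 0.205] pointing down, gripper open.
Joint ranges: [-2.73, 2.73], [-0.86, 2.22], [0.23, 2.46], [-1.11, 4.25], [0.08, 2.63], [-2.82, 2.82]. Speed limits (rad/s): [2.79, 2.79, 3.14, 3.14, 3.14, 3.14].

### API

Orientations are given as a unit quaternion [x, y, z, w].
In Python, from workcell import ctrl, optics, job_done gives the robot as it stands.
- The arm moves only by the shell command python3 -m crank 'ROWS' [FORCE]. ROWS is JSON, a list of rows, each an object with "rot": the turn, a rotation vector about the tool's x, y, z in rad, a list of three; "dp": the shift along the tool's x, y, z in m, a list of three; "hand": the closure in counts, from 0 (fully open) to 255 (shut). A call has 1 to 5 rows; each row shifts and turns the commanded pose from where the row before left it, along the tool's axes as they then stand; what a row does not reach is not made up. A row lasts 1/12 s, in which the tool goes at most 41.7 mm and 7.16 degrees, less where a joint would pass 70% of its speed; a pose out of reach is approached as far as the arm can. A call with a gripper value outside its range is refused whole. The fingers move at their own pace and stop on an object; FORCE is the grip in N (left out, the last holds). Time passes only in rows, so rows that do not move let the fingers close. It gives the time, the measured TCP pose, the force, the opening and the grip force at its end, in the units of the state.
- ctrl.state(): the state, without advancing time (a new reading comes with each control period).
- optics.read_camera(name): name is "scene" or "top"; returns a dict with "pixels" (384x512x3 uint8, red, green, blue), "K" (3x3 intrinsics, pixels), "origin" and "orientation" of the camera in the world. Camera axes: x right, y up, looking along -z (the intrinsics and any distortion apply to the point x, -y, -z); pixel columns grow to the right and rows downward; lengths in m; the calibration is good to about 2 mm. A picture is of the moment at which its call begins. There is no depth.
- job_done(): hands the job in; it is judged then, once.
The state is a dict: "t": time; "q": joint angles; "joint_velocities": joint speeds; "tau": joint torques, N m; "position": TCP position; "tcp_rot": TCP orientation; "force": force on the tool from outside, world axes, zero at the start; "wrist_torque": the same for the moment, N m; "opening": finger opening in m; "finger_force": force on a finger pad.
Only numpy, scipy, OpenCV 4.12 (cv2) and the standard library are available. Lean on these libraries where they do the work, as an engineer would, in place of code of your own. Each camera call takes 0.05 s, during which the arm holds its last target. There are 200 camera calls.

## Working session

There is one attempt and no reset: what is moved stays moved. The work goes in short steps, Python scripts to look and compute and a shell command to move; the robot and the scene stay as the last step left them, time stands still between calls to the robot, and variables do not carry over. Pictures are saved under pics/ and viewed, at most 10 in all, crops included, and the job is handed in when it is done.

```bash
ls; mkdir -p pics
python3 - <<'E'
from workcell import ctrl, optics
import cv2
print(ctrl.state())
for n in("scene","top"):
    c=optics.read_camera(n); cv2.imwrite(f"pics/{n}0.png",c["pixels"][:,:,::-1]); print(n,c["K"],c["origin"],c["orientation"],[k for k in c])
E
```

```text
pics
{'t': 0.0, 'q': array([ 9.97503084e-01,  2.07414930e-01,  1.54290183e+00, -1.71326455e-05,
        1.39350072e+00, -1.50501784e-01]), 'joint_velocities': array([ 0.00111133, -0.00099482,  0.00161377,  0.00094394, -0.00162749,
        0.00092479]), 'tau': array([ 2.10839025e-04, -3.70875764e+01, -2.81419533e+01,  7.00244168e-02,
        3.59453552e-02, -1.38123942e-04]), 'position': array([0.23551176, 0.52369342, 0.20431841]), 'tcp_rot': array([ 2.09823147e-01,  9.77738723e-01, -1.04334237e-03, -3.85964673e-04]), 'force': array([1.08439935, 0.26746372, 0.82231515]), 'wrist_torque': array([ 0.00165545,  0.01103707, -0.07999628]), 'finger_force': 0.0, 'opening': 0.09415750204116068}
scene [[444.52477574   0.         257.75727552]
 [  0.         444.52477574 198.24665896]
 [  0.           0.           1.        ]] [-0.0918794  -0.33877821  0.8980689 ] [ 0.33521522 -0.17955029 -0.43630583  0.81549351] ['pixels', 'K', 'origin', 'orientation']
top [[477.42045944   0.         254.04238256]
 [  0.         477.42045944 185.51549919]
 [  0.           0.           1.        ]] [0.44668962 0.05177447 1.26519103] [-0.03456375  0.03033003  0.71182337 -0.70085157] ['pixels', 'K', 'origin', 'orientation']
```

View pics/scene0.png

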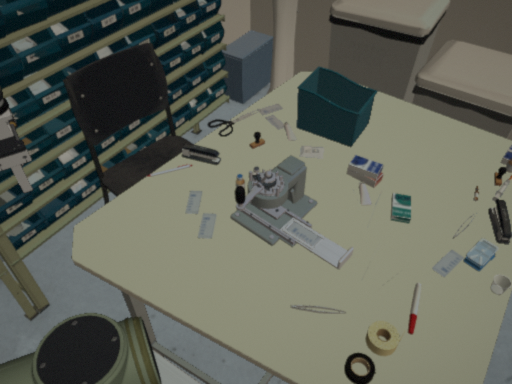

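View pics/top0.png

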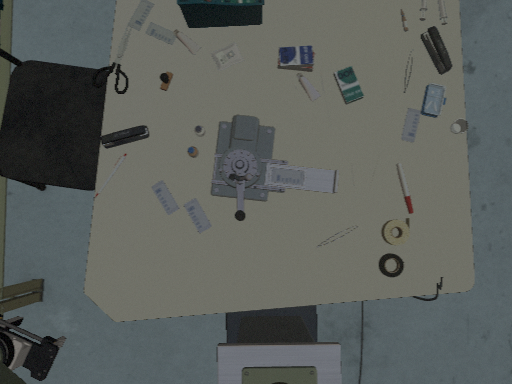

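The press stands at about (240,165) in the top view, with its column up, the knob at (240,215) and the tray end at (336,181). I'll zoom in on both views.

```bash
cat > h.py <<'E'
import numpy as np, cv2
from scipy.spatial.transform import Rotation as R
from workcell import ctrl, optics
def ray(c,uv):
    K=c["K"]; u,v=uv
    d=np.array([(u-K[0,2])/K[0,0],-(v-K[1,2])/K[1,1],-1.])
    return np.array(c["origin"]),R.from_quat(c["orientation"]).apply(d)
def plane(c,uv,z):
    o,d=ray(c,uv); return o+d*(z-o[2])/d[2]
def proj(c,p):
    q=R.from_quat(c["orientation"]).inv().apply(np.array(p)-c["origin"])
    K=c["K"]; return np.array([K[0,2]+K[0,0]*q[0]/-q[2],K[1,2]+K[1,1]*-q[1]/-q[2]])
def crop(c,x0,y0,w,h,s,name):
    im=c["pixels"][y0:y0+h,x0:x0+w,::-1]
    cv2.imwrite(name,cv2.convertScaleAbs(cv2.resize(im,None,fx=s,fy=s,interpolation=cv2.INTER_CUBIC),alpha=1.5))
E
python3 - <<'E'
from h import *
a=optics.read_camera("top");b=optics.read_camera("scene")
crop(a,205,105,140,105+15,5,"pics/t1.png");crop(b,225,145,133,130,4.5,"pics/s1.png")
E
```

```text
(no output)
```

View pics/t1.png

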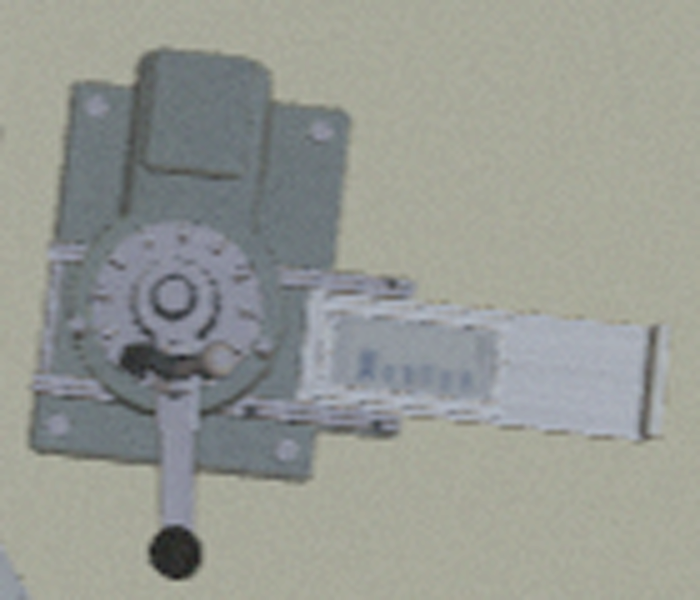

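View pics/s1.png

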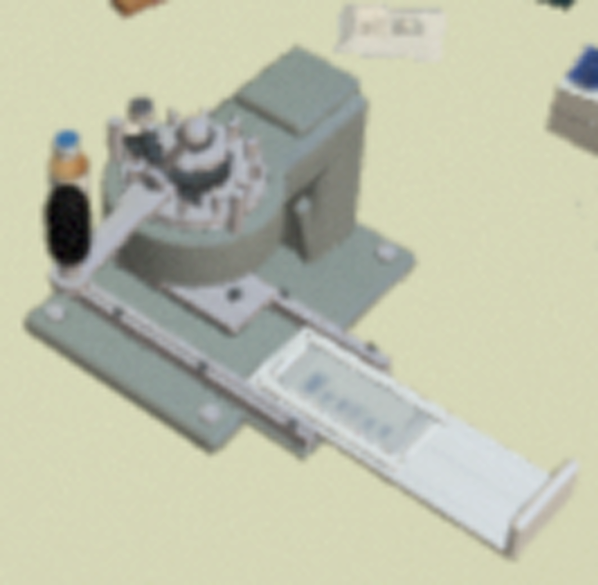

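Run:
```python
from h import *
a=optics.read_camera("top");b=optics.read_camera("scene")
T=lambda x,y:(205+x/5,105+y/5)
S=lambda p:(proj(b,p)-[225,145])*4.5
for n,uv,z in [("ballR",(217,357),.198),("dark",(140,357),.198),("knobtop",(175,552),.212),("spindle",(173,296),.165),("endtop",(653,382),.052),("endA",(653,326),.052),("endB",(650,438),.052),("strip",(414,357),.033),
 ("baseFL",(32,452),.01),("baseFR",(308,478),.01),("baseBL",(74,84),.01),("baseBR",(350,112),.01)]:
    p=plane(a,T(*uv),z); print(n,p.round(4),"scene crop",S(p).round(0))
k=plane(a,T(175,552),.212); 
import cv2
for c,n in((a,"top"),(b,"scene")):
    im=c["pixels"].astype(int); m=(im.max(2)<45).astype(np.uint8)
    q=proj(c,k); print(n,q)
    nn,l,s,ce=cv2.connectedComponentsWithStats(m)
    for i in range(1,nn):
        if s[i,4]>10 and np.hypot(*(ce[i]-q))<25: print(s[i],ce[i])
```

```text
ballR [0.5658 0.0698 0.198 ] scene crop [195. 129.]
dark [0.5663 0.1044 0.198 ] scene crop [140. 104.]
knobtop [0.4781 0.0893 0.212 ] scene crop [ 66. 192.]
spindle [0.5983 0.0904 0.165 ] scene crop [194. 127.]
endtop [ 0.5657 -0.15    0.052 ] scene crop [539. 489.]
endA [ 0.5944 -0.1509  0.052 ] scene crop [564. 454.]
endB [ 0.5371 -0.1476  0.052 ] scene crop [511. 523.]
strip [ 0.5826 -0.0297  0.033 ] scene crop [354. 395.]
baseFL [0.5379 0.1712 0.01  ] scene crop [ 22. 325.]
baseFR [0.5219 0.026  0.01  ] scene crop [212. 448.]
baseBL [0.7349 0.1474 0.01  ] scene crop [230. 154.]
baseBR [7.172e-01 1.000e-04 1.000e-02] scene crop [417. 260.]
top [240.  215.4]
[235 210  10  11  77] [239.62337662 215.07792208]
scene [239.69284184 187.77565575]
[236 186   9  18 135] [239.83703704 194.5037037 ]
```

Run:
```python
from h import *
a=optics.read_camera("top");b=optics.read_camera("scene")
f=lambda c,x,y:cv2.convertScaleAbs(cv2.resize(c["pixels"][y:y+45,x:x+45,::-1],(400,400),interpolation=cv2.INTER_CUBIC),alpha=1.7)
cv2.imwrite("pics/pair.png",np.hstack([f(a,217,145),f(b,244,158)]))
```

```text
(no output)
```

View pics/pair.png

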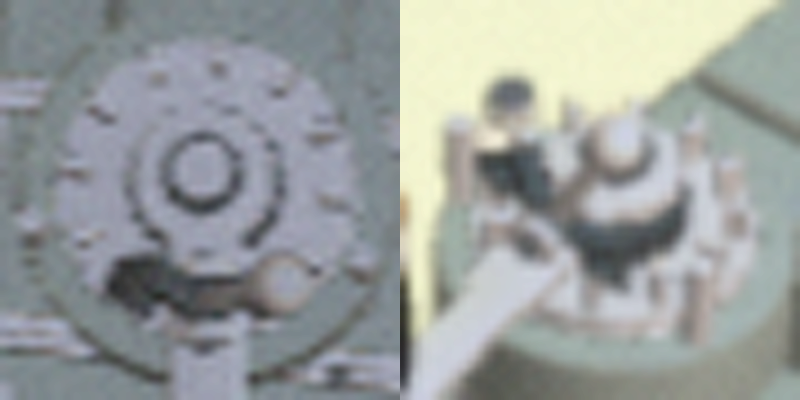

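```bash
cat >> h.py <<'E'
def tri(a,ua,b,ub):
    o1,d1=ray(a,ua);o2,d2=ray(b,ub)
    s=np.linalg.lstsq(np.c_[d1,-d2],o2-o1,rcond=None)[0]
    p,q=o1+s[0]*d1,o2+s[1]*d2; return (p+q)/2,np.linalg.norm(p-q)
E
python3 - <<'E'
from h import *
a=optics.read_camera("top");b=optics.read_camera("scene")
t=lambda x,y:(217+x/8.89-.5,145+y/8.89-.5); s=lambda x,y:(244+(x-400)/8.89-.5,158+y/8.89-.5)
for n,u,v in[("ballR",(285,285),(612,150)),("dark L",(135,280),(510,97)),("spindle",(203,172),(612,150)),("dark L low",(135,280),(515,165)),("ballR vs tall",(285,285),(510,97))]:
    print(n,tri(a,t(*u),b,s(*v)))
print("knob",tri(a,(239.6,215),b,(239.8,187.5)))
# end plate outer
print("end", [tri(a,(205+x/5,105+y/5),b,(225+X/4.5,145+Y/4.5)) for x,y,X,Y in [(660,326,573,462),(657,438,513,532)]])
E
```

```text
ballR (array([0.56493031, 0.0704527 , 0.19618235]), np.float64(0.0023812647843156833))
dark L (array([0.56802556, 0.10709172, 0.19446236]), np.float64(0.0011669224585276804))
spindle (array([0.59931505, 0.09209069, 0.15931783]), np.float64(0.0021416751967970765))
dark L low (array([0.57138727, 0.10823754, 0.16661537]), np.float64(0.0019132594516087253))
ballR vs tall (array([0.55459613, 0.08037113, 0.21885563]), np.float64(0.028186994986960062))
knob (array([0.4791098 , 0.08999953, 0.21163806]), np.float64(0.00042570632713341707))
end [(array([ 0.59528017, -0.1558258 ,  0.04739837]), np.float64(0.0013052889366656978)), (array([ 0.53681915, -0.15102128,  0.04702349]), np.float64(0.002188671009916517))]
```

The tall object at scene (510,97) is the grey vial behind the press. The ball triangulates to about (0.565, 0.070, 0.196), leaning negative as described. The knob is at (0.479, 0.090), the spindle at (0.5985, 0.091), and the press yaw is about -0.115. I'll turn, rise and fly to the outer side of the tray end.

```bash
python3 -m crank '[{"rot":[0,0,0.1249],"dp":[0,0,-0.01],"hand":255},{"rot":[0,0,0.1249],"dp":[0,0,-0.01],"hand":255},{"rot":[0,0,0.1249],"dp":[0,0,-0.01],"hand":255},{"rot":[0,0,0.1249],"dp":[0,0,-0.01],"hand":255},{"rot":[0,0,0.1249],"dp":[0,0,-0.01],"hand":255}]' 20
python3 -m crank '[{"rot":[0,0,0.1249],"dp":[0,0,-0.01],"hand":255},{"rot":[0,0,0.1249],"dp":[0,0,-0.01],"hand":255},{"rot":[0,0,0.1249],"dp":[0,0,-0.01],"hand":255},{"rot":[0,0,0.1249],"dp":[0,0,-0.01],"hand":255},{"rot":[0,0,0.1249],"dp":[0,0,-0.006],"hand":255}]'
python3 -m crank '[{"rot":[0,0,0.014],"dp":[-0.0332,0.0204,0],"hand":255},{"rot":[0,0,0],"dp":[-0.0332,0.0204,0],"hand":255},{"rot":[0,0,0],"dp":[-0.0332,0.0204,0],"hand":255},{"rot":[0,0,0],"dp":[-0.0332,0.0204,0],"hand":255},{"rot":[0,0,0],"dp":[-0.0332,0.0204,0],"hand":255}]'
```

```text
t: 0.92
position: [0.2359, 0.5243, 0.2559]
tcp_rot: [0.503, 0.864, -0.0, -0.0]
force: [0.3, 1.0, -0.4]
opening: 0.064
finger_force: 0.0
t: 1.33
position: [0.2362, 0.5247, 0.3029]
tcp_rot: [0.744, 0.668, 0.001, -0.0]
force: [-0.4, -0.7, 0.3]
opening: 0.0305
finger_force: 0.0
t: 1.75
position: [0.319, 0.3465, 0.3016]
tcp_rot: [0.746, 0.666, 0.0, 0.0]
force: [1.3, -0.1, 0.2]
opening: 0.0005
finger_force: 0.0
```

```bash
python3 -m crank '[{"rot":[0,0,0],"dp":[-0.0332,0.0204,0],"hand":255},{"rot":[0,0,0],"dp":[-0.0332,0.0204,0],"hand":255},{"rot":[0,0,0],"dp":[-0.0332,0.0204,0],"hand":255},{"rot":[0,0,0],"dp":[-0.0332,0.0204,0],"hand":255},{"rot":[0,0,0],"dp":[-0.0332,0.0204,0],"hand":255}]'
python3 -m crank '[{"rot":[0,0,0],"dp":[-0.0332,0.0204,0],"hand":255},{"rot":[0,0,0],"dp":[-0.0332,0.0204,0],"hand":255},{"rot":[0,0,0],"dp":[-0.0332,0.0204,0],"hand":255},{"rot":[0,0,0],"dp":[-0.0332,0.0204,0],"hand":255},{"rot":[0,0,0],"dp":[-0.0332,0.0204,0],"hand":255}]'
python3 -m crank '[{"rot":[0,0,0],"dp":[-0.0332,0.0204,0],"hand":255},{"rot":[0,0,0],"dp":[-0.0332,0.0204,0],"hand":255},{"rot":[0,0,0],"dp":[-0.0332,0.0204,0],"hand":255},{"rot":[0,0,0],"dp":[-0.0332,0.0204,0],"hand":255},{"rot":[0,0,0],"dp":[-0.0332,0.0204,0],"hand":255}]'
```

```text
t: 2.17
position: [0.4014, 0.1696, 0.3018]
tcp_rot: [0.747, 0.665, 0.001, 0.0]
force: [1.1, 0.6, -0.4]
opening: 0.0006
finger_force: 0.0
t: 2.58
position: [0.4837, -0.0072, 0.3018]
tcp_rot: [0.747, 0.665, 0.0, 0.0]
force: [0.3, -0.1, -0.5]
opening: -0.0001
finger_force: 0.0
t: 3.0
position: [0.566, -0.1838, 0.3015]
tcp_rot: [0.747, 0.665, 0.0, 0.0]
force: [0.4, -0.0, 0.6]
opening: 0.0005
finger_force: 0.0
```

```bash
python3 -m crank '[{"rot":[0,0,0],"dp":[0,0,0.0335],"hand":255},{"rot":[0,0,0],"dp":[0,0,0.0335],"hand":255},{"rot":[0,0,0],"dp":[0,0,0.0335],"hand":255},{"rot":[0,0,0],"dp":[0,0,0.0335],"hand":255},{"rot":[0,0,0],"dp":[0,0,0.0335],"hand":255}]'
python3 -m crank '[{"rot":[0,0,0],"dp":[0,0,0.0335],"hand":255},{"rot":[0,0,0],"dp":[0,0,0.0335],"hand":255},{"rot":[0,0,0],"dp":[0,0,0.0325],"hand":255},{"rot":[0,0,0],"dp":[0.01,0,0],"hand":255},{"rot":[0,0,0],"dp":[0.01,0,0],"hand":255}]'
python3 -m crank '[{"rot":[0,0,0],"dp":[0.012,0,0],"hand":255},{"rot":[0,0,0],"dp":[0.012,0,0],"hand":255},{"rot":[0,0,0],"dp":[0.012,0,0],"hand":255},{"rot":[0,0,0],"dp":[0.012,0,0],"hand":255},{"rot":[0,0,0],"dp":[0.012,0,0],"hand":255}]'
python3 -m crank '[{"rot":[0,0,0],"dp":[0.012,0,0],"hand":255},{"rot":[0,0,0],"dp":[0.012,0,0],"hand":255},{"rot":[0,0,0],"dp":[0.012,0,0],"hand":255},{"rot":[0,0,0],"dp":[0.006,0,0],"hand":255},{"rot":[0,0,0],"dp":[0.004,0,0],"hand":255}]'
```

```text
t: 3.42
position: [0.5655, -0.182, 0.1326]
tcp_rot: [0.747, 0.665, 0.0, 0.0]
force: [-0.5, 0.3, 0.2]
opening: 0.0004
finger_force: 0.0
t: 3.83
position: [0.5656, -0.1614, 0.0324]
tcp_rot: [0.747, 0.665, -0.002, -0.002]
force: [-1.2, -3.8, -1.4]
opening: 0.0003
finger_force: 1.7
t: 4.25
position: [0.577, -0.1016, 0.0369]
tcp_rot: [0.746, 0.666, 0.001, 0.002]
force: [0.9, -3.1, 2.3]
opening: -0.0
finger_force: 1.8
t: 4.67
position: [0.5801, -0.0552, 0.0345]
tcp_rot: [0.746, 0.666, 0.0, -0.0]
force: [0.4, -2.1, 2.1]
opening: 0.0002
finger_force: 1.4
```

```bash
python3 -m crank '[{"rot":[0,0,0],"dp":[0.002,0,0],"hand":255},{"rot":[0,0,0],"dp":[0.002,0,0],"hand":255},{"rot":[0,0,0],"dp":[0.002,0,0],"hand":255}]'
python3 -m crank '[{"rot":[0,0,0],"dp":[0.002,0,0],"hand":255}]'
python3 -m crank '[{"rot":[0,0,0],"dp":[0.002,0,0],"hand":255}]'
python3 -m crank '[{"rot":[0,0,0],"dp":[0.0,0,0],"hand":255},{"rot":[0,0,0],"dp":[0.0,0,0],"hand":255}]'
```

```text
t: 4.92
position: [0.5804, -0.0508, 0.0342]
tcp_rot: [0.747, 0.665, -0.0, -0.0]
force: [0.2, -2.8, 1.2]
opening: 0.0002
finger_force: 1.3
t: 5.0
position: [0.5806, -0.0489, 0.0342]
tcp_rot: [0.747, 0.665, -0.0, -0.0]
force: [0.2, -2.4, 0.9]
opening: 0.0008
finger_force: 1.3
t: 5.08
position: [0.5808, -0.0477, 0.0342]
tcp_rot: [0.747, 0.665, -0.001, 0.0]
force: [-1.2, -9.3, 0.7]
opening: 0.0002
finger_force: 4.4
t: 5.25
position: [0.5808, -0.0478, 0.0342]
tcp_rot: [0.747, 0.665, -0.001, 0.0]
force: [-0.5, -5.1, 0.9]
opening: 0.0006
finger_force: 2.5
```

```bash
python3 -m crank '[{"rot":[0,0,0],"dp":[0.003,0,0],"hand":255},{"rot":[0,0,0],"dp":[0.0,0,0],"hand":255}]'
python3 -m crank '[{"rot":[0,0,0],"dp":[-0.012,0,0],"hand":255},{"rot":[0,0,0],"dp":[-0.02,0,0],"hand":255},{"rot":[0,0,0],"dp":[0,0,-0.035],"hand":255},{"rot":[0,0,0],"dp":[0,0,-0.035],"hand":255},{"rot":[0,0,0],"dp":[0,0,-0.035],"hand":255}]'
python3 -m crank '[{"rot":[0,0,0],"dp":[0,0,-0.035],"hand":255},{"rot":[0,0,0],"dp":[0,0,-0.035],"hand":255},{"rot":[0,0,0],"dp":[0,0,-0.02],"hand":255}]'
python3 - <<'E'
from h import *
a=optics.read_camera("top"); crop(a,205,105,120,105,5,"pics/t2.png"); print(ctrl.state()["position"])
E
```

```text
t: 5.42
position: [0.5808, -0.0477, 0.0343]
tcp_rot: [0.746, 0.666, -0.003, 0.002]
force: [-2.3, -11.6, 0.7]
opening: 0.0005
finger_force: 6.3
t: 5.83
position: [0.5759, -0.0748, 0.1387]
tcp_rot: [0.747, 0.665, -0.001, -0.003]
force: [1.2, -0.1, 0.1]
opening: 0.0006
finger_force: 0.0
t: 6.08
position: [0.5789, -0.0751, 0.2335]
tcp_rot: [0.747, 0.665, 0.002, 0.001]
force: [1.1, 0.4, -0.1]
opening: 0.0003
finger_force: 0.0
[ 0.58100924 -0.07563848  0.23711671]
```

View pics/t2.png

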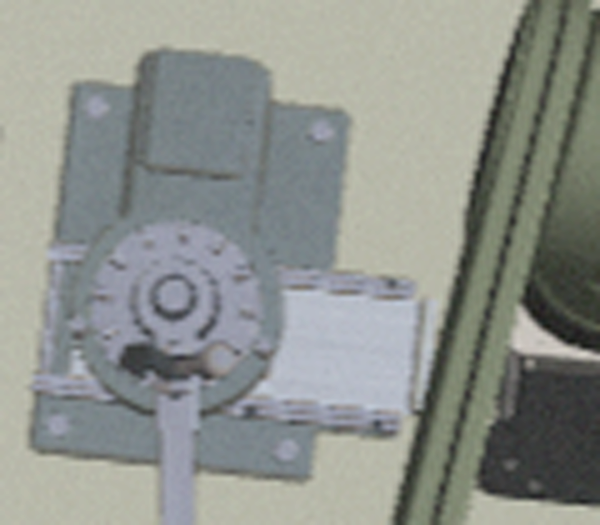

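Tray is home: the end plate is at crop (428,355) and the rails are covered. The ball is still on the right at (217,357). Next is the tumbler.

```bash
python3 -m crank '[{"rot":[0,0,0],"dp":[0.0279,-0.0081,0],"hand":255},{"rot":[0,0,0],"dp":[0.0279,-0.0081,0],"hand":255},{"rot":[0,0,0],"dp":[0.0279,-0.0081,0],"hand":255},{"rot":[0,0,0],"dp":[0.0279,-0.0081,0],"hand":255},{"rot":[0,0,0],"dp":[0,0,0.01],"hand":255}]'
python3 -m crank '[{"rot":[0,0,0],"dp":[0,0,0.015],"hand":255},{"rot":[0,0,0],"dp":[0,0,0.017],"hand":255},{"rot":[0,0,0],"dp":[0,0,0],"hand":255}]'
```

```text
t: 6.55
position: [0.5577, 0.0441, 0.2199]
tcp_rot: [0.745, 0.667, 0.002, -0.001]
force: [0.7, -0.2, 0.4]
opening: 0.0003
finger_force: 0.0
t: 6.8
position: [0.5546, 0.0395, 0.1821]
tcp_rot: [0.746, 0.665, -0.003, -0.004]
force: [-1.0, 0.2, -0.4]
opening: 0.0005
finger_force: 0.0
```

```bash
python3 -m crank '[{"rot":[0,0,0],"dp":[0,0.006,-0.008],"hand":255},{"rot":[0,0,0],"dp":[0,0,0],"hand":255},{"rot":[0,0,0],"dp":[0,0,0],"hand":255}]'
```

```text
t: 7.05
position: [0.5661, 0.0379, 0.1973]
tcp_rot: [0.747, 0.665, 0.001, 0.001]
force: [-0.8, 0.4, 0.8]
opening: 0.0005
finger_force: 0.0
```

```bash
python3 -m crank '[{"rot":[0,0,0],"dp":[0.004,-0.002,0.004],"hand":255},{"rot":[0,0,0],"dp":[0.005,0,0],"hand":255},{"rot":[0,0,0],"dp":[0.005,0,0],"hand":255}]'
python3 -m crank '[{"rot":[0,0,0],"dp":[0.005,0,0],"hand":255},{"rot":[0,0,0],"dp":[0.005,0,0],"hand":255}]'
python3 -m crank '[{"rot":[0,0,0],"dp":[0.005,0,0],"hand":255},{"rot":[0,0,0],"dp":[0.005,0,0],"hand":255}]'
python3 -m crank '[{"rot":[0,0,0],"dp":[0.005,0,0],"hand":255},{"rot":[0,0,0],"dp":[0.004,0,0],"hand":255},{"rot":[0,0,0],"dp":[0,0,0],"hand":255}]'
```

```text
t: 7.3
position: [0.5638, 0.0528, 0.1915]
tcp_rot: [0.747, 0.665, -0.0, -0.0]
force: [-1.0, -2.2, 2.1]
opening: 0.0007
finger_force: 1.1
t: 7.47
position: [0.5653, 0.0629, 0.1917]
tcp_rot: [0.747, 0.665, 0.0, 0.0]
force: [-0.3, -1.0, 0.5]
opening: 0.0004
finger_force: 0.4
t: 7.63
position: [0.5664, 0.0731, 0.1915]
tcp_rot: [0.746, 0.665, 0.0, -0.0]
force: [-0.9, -0.8, -0.3]
opening: 0.0003
finger_force: 0.1
t: 7.88
position: [0.5674, 0.0824, 0.1913]
tcp_rot: [0.746, 0.666, 0.0, -0.0]
force: [-0.2, -0.0, 0.2]
opening: 0.0004
finger_force: 0.0
```

```bash
python3 -m crank '[{"rot":[0,0,0],"dp":[-0.02,0,0],"hand":255},{"rot":[0,0,0],"dp":[0,0,-0.03],"hand":255},{"rot":[0,0,0],"dp":[0,0,-0.03],"hand":255},{"rot":[0,0,0],"dp":[0,0,-0.03],"hand":255},{"rot":[0,0,-0.12],"dp":[0.006,-0.0295,0],"hand":0}]'
python3 -m crank '[{"rot":[0,0,-0.12],"dp":[0.003,-0.0295,0],"hand":0},{"rot":[0,0,-0.12],"dp":[0,-0.0295,0],"hand":0},{"rot":[0,0,-0.12],"dp":[0,0,0],"hand":0},{"rot":[0,0,-0.12],"dp":[0,0,0],"hand":0},{"rot":[0,0,-0.12],"dp":[0,0,0],"hand":0}]'
python3 -m crank '[{"rot":[0,0,-0.12],"dp":[0,0,0],"hand":0},{"rot":[0,0,-0.12],"dp":[0,0,0],"hand":0},{"rot":[0,0,-0.12],"dp":[0,0,0],"hand":0},{"rot":[0,0,-0.12],"dp":[0,0,0],"hand":0},{"rot":[0,0,-0.12],"dp":[0,0,0],"hand":0}]'
python3 -m crank '[{"rot":[0,0,-0.12],"dp":[0,0,0],"hand":0},{"rot":[0,0,-0.12],"dp":[0,0,0],"hand":0},{"rot":[0,0,-0.006],"dp":[0,0,0],"hand":0},{"rot":[0,0,0],"dp":[0,0,0],"hand":0},{"rot":[0,0,0],"dp":[0,0,0],"hand":0}]'
python3 - <<'E'
from h import *
a=optics.read_camera("top");b=optics.read_camera("scene")
f=lambda c,x,y:cv2.convertScaleAbs(cv2.resize(c["pixels"][y:y+70,x:x+70,::-1],(400,400),interpolation=cv2.INTER_CUBIC),alpha=1.7)
cv2.imwrite("pics/pair2.png",np.hstack([f(a,205,145),f(b,225,145)])); print(ctrl.state()["q"])
E
```

```text
t: 8.3
position: [0.5432, 0.0691, 0.2888]
tcp_rot: [0.706, 0.709, 0.005, 0.006]
force: [0.4, -0.3, 1.4]
opening: 0.0043
finger_force: 0.0
t: 8.72
position: [0.4771, 0.07, 0.2817]
tcp_rot: [0.462, 0.887, 0.0, 0.0]
force: [0.4, -0.5, -0.3]
opening: 0.0371
finger_force: 0.0
t: 9.13
position: [0.4776, 0.0699, 0.2815]
tcp_rot: [0.179, 0.984, 0.0, 0.0]
force: [0.2, -0.6, -0.4]
opening: 0.0705
finger_force: 0.0
t: 9.55
position: [0.4776, 0.0699, 0.2815]
tcp_rot: [0.061, 0.998, 0.0, 0.0]
force: [-0.2, 0.1, -0.7]
opening: 0.0938
finger_force: 0.0
[-3.41305040e-02 -4.49727711e-02  1.65571258e+00  4.93642879e-05
  1.53090902e+00 -1.48355529e+00]
```

View pics/pair2.png

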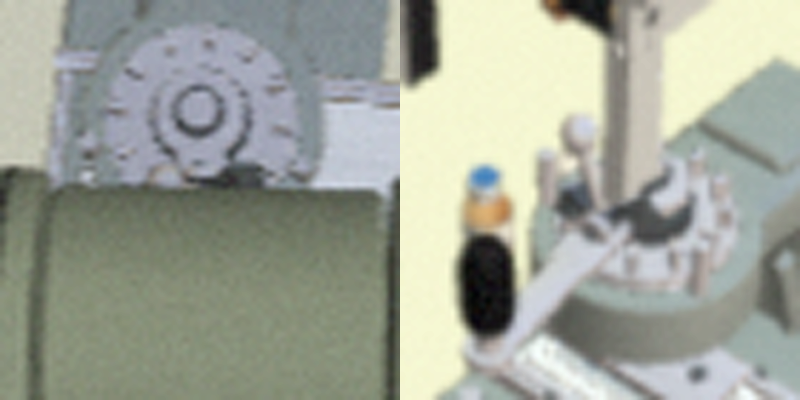

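The ball now leans left, to the lowering side, at scene (578,130). The knob has not moved. Next is to grip the knob.

```bash
python3 -m crank '[{"rot":[0,0,-0.12],"dp":[0.0,0.02,0],"hand":0},{"rot":[0,0,0],"dp":[0,0,0.026],"hand":0},{"rot":[0,0,0],"dp":[0,0,0.026],"hand":0},{"rot":[0,0,0],"dp":[0,0,0.026],"hand":0},{"rot":[0,0,0],"dp":[0,0,0.025],"hand":0}]' 20
python3 -m crank '[{"rot":[0,0,0],"dp":[0,0,0],"hand":255},{"rot":[0,0,0],"dp":[0,0,0],"hand":255},{"rot":[0,0,0],"dp":[0,0,0],"hand":255},{"rot":[0,0,0],"dp":[0,0,0],"hand":255},{"rot":[0,0,0],"dp":[0,0,0],"hand":255}]'
python3 -m crank '[{"rot":[0,0,0],"dp":[0,0,0],"hand":255},{"rot":[0,0,0],"dp":[0,0,0],"hand":255},{"rot":[0,0,0],"dp":[0,0,0],"hand":255},{"rot":[0,0,0],"dp":[0,0,0],"hand":255},{"rot":[0,0,0],"dp":[0,0,0],"hand":255}]'
```

```text
t: 10.07
position: [0.48, 0.09, 0.1774]
tcp_rot: [0.0, 1.0, -0.0, 0.0]
force: [-0.4, 1.1, -0.8]
opening: 0.0938
finger_force: 0.0
t: 10.48
position: [0.4816, 0.0898, 0.1806]
tcp_rot: [0.0, 1.0, 0.0, 0.002]
force: [0.0, 0.1, -0.1]
opening: 0.0638
finger_force: 0.0
t: 10.9
position: [0.4801, 0.0898, 0.1785]
tcp_rot: [-0.0, 1.0, -0.0, 0.0]
force: [-0.3, 0.0, -0.7]
opening: 0.0309
finger_force: 0.0
```

```bash
python3 -m crank '[{"rot":[0,0,0],"dp":[0,0,0],"hand":255},{"rot":[0,0,0],"dp":[0,0,0],"hand":255},{"rot":[0,0,0],"dp":[0,0,0],"hand":255}]'
python3 -m crank '[{"rot":[0,0,-0.1],"dp":[-0.0006,-0.012,0],"hand":255},{"rot":[0,0,-0.1],"dp":[-0.0006,-0.012,0],"hand":255},{"rot":[0,0,-0.1],"dp":[-0.0006,-0.012,0],"hand":255}]'
```

```text
t: 11.15
position: [0.48, 0.0897, 0.1784]
tcp_rot: [-0.0, 1.0, -0.0, -0.0]
force: [0.1, -0.5, 0.9]
opening: 0.0235
finger_force: 20.0
t: 11.4
position: [0.4853, 0.0543, 0.1784]
tcp_rot: [-0.152, 0.988, 0.0, -0.0]
force: [0.5, 1.3, -0.7]
opening: 0.0236
finger_force: 20.0
```

```bash
cat > f.py <<'E'
from h import *
s=ctrl.state(); m=R.from_quat(s["tcp_rot"]).as_matrix(); F=m.T@s["force"]; d=s["position"]-[.5985,.091,0]
print("t%.1f tool_th %.3f pos_th %.3f r %.4f | Fout %.1f Ftan %.1f grip %.0f"%(s["t"],np.radians(173.4)-np.arctan2(m[1,0],m[0,0])%(2*np.pi),np.radians(173.4)-np.arctan2(d[1],d[0])%(2*np.pi),np.hypot(*d[:2]),F[0],F[1],s["finger_force"]))
E
python3 -m crank '[{"rot":[0,0,-0.1],"dp":[-0.0006,-0.012,0],"hand":255},{"rot":[0,0,-0.1],"dp":[-0.0006,-0.012,0],"hand":255},{"rot":[0,0,-0.1],"dp":[-0.0006,-0.012,0],"hand":255},{"rot":[0,0,-0.1],"dp":[-0.0006,-0.012,0],"hand":255}]' >/dev/null; python3 f.py
for i in 1; do
python3 -m crank '[{"rot":[0,0,0.08],"dp":[-0.0004,0.0096,0],"hand":255},{"rot":[0,0,0.08],"dp":[-0.0004,0.0096,0],"hand":255},{"rot":[0,0,0.08],"dp":[-0.0004,0.0096,0],"hand":255}]'>/dev/null; python3 f.py; done
python3 -m crank '[{"rot":[0,0,0.08],"dp":[-0.0004,0.0096,0],"hand":255},{"rot":[0,0,0.08],"dp":[-0.0004,0.0096,0],"hand":255},{"rot":[0,0,0.08],"dp":[-0.0004,0.0096,0],"hand":255}]'>/dev/null; python3 f.py
python3 -m crank '[{"rot":[0,0,0.08],"dp":[-0.0004,0.0096,0],"hand":255},{"rot":[0,0,0.08],"dp":[-0.0004,0.0096,0],"hand":255},{"rot":[0,0,0.08],"dp":[-0.0004,0.0096,0],"hand":255}]'>/dev/null; python3 f.py
```

```text
t11.7 tool_th -0.820 pos_th -0.832 r 0.1196 | Fout -2.1 Ftan 2.0 grip 20
t12.0 tool_th -0.571 pos_th -0.605 r 0.1192 | Fout 0.3 Ftan -5.9 grip 20
t12.2 tool_th -0.331 pos_th -0.361 r 0.1188 | Fout -0.8 Ftan -6.1 grip 20
t12.5 tool_th -0.091 pos_th -0.118 r 0.1185 | Fout -0.1 Ftan -7.0 grip 20
```

```bash
python3 -m crank '[{"rot":[0,0,0.08],"dp":[-0.0004,0.0096,0],"hand":255},{"rot":[0,0,0.08],"dp":[-0.0004,0.0096,0],"hand":255}]'>/dev/null; python3 f.py
python3 -m crank '[{"rot":[0,0,0.04],"dp":[-0.0001,0.0048,0],"hand":255},{"rot":[0,0,0.04],"dp":[-0.0001,0.0048,0],"hand":255}]'>/dev/null; python3 f.py
python3 -m crank '[{"rot":[0,0,0.04],"dp":[-0.0001,0.0048,0],"hand":255},{"rot":[0,0,0.04],"dp":[-0.0001,0.0048,0],"hand":255}]'>/dev/null; python3 f.py
python3 -m crank '[{"rot":[0,0,0.04],"dp":[-0.0001,0.0048,0],"hand":255},{"rot":[0,0,0.04],"dp":[-0.0001,0.0048,0],"hand":255}]'>/dev/null; python3 f.py
```

```text
t12.7 tool_th 0.069 pos_th 0.045 r 0.1182 | Fout 0.3 Ftan -5.8 grip 20
t12.8 tool_th 0.146 pos_th 0.125 r 0.1181 | Fout -0.1 Ftan -6.7 grip 20
t13.0 tool_th 0.227 pos_th 0.206 r 0.1180 | Fout 0.6 Ftan -6.9 grip 20
t13.2 tool_th 0.307 pos_th 0.287 r 0.1180 | Fout 0.5 Ftan -6.5 grip 20
```

```bash
python3 -m crank '[{"rot":[0,0,0.04],"dp":[-0.0001,0.0048,0],"hand":255},{"rot":[0,0,0.04],"dp":[-0.0001,0.0048,0],"hand":255}]'>/dev/null; python3 f.py
python3 -m crank '[{"rot":[0,0,0.04],"dp":[-0.0001,0.0048,0],"hand":255},{"rot":[0,0,0.04],"dp":[-0.0001,0.0048,0],"hand":255}]'>/dev/null; python3 f.py
python3 -m crank '[{"rot":[0,0,0.04],"dp":[-0.0001,0.0048,0],"hand":255},{"rot":[0,0,0.04],"dp":[-0.0001,0.0048,0],"hand":255}]'>/dev/null; python3 f.py
```

```text
t13.3 tool_th 0.387 pos_th 0.368 r 0.1179 | Fout 0.0 Ftan -7.3 grip 20
t13.5 tool_th 0.467 pos_th 0.449 r 0.1178 | Fout 0.7 Ftan -6.2 grip 20
t13.7 tool_th 0.547 pos_th 0.531 r 0.1177 | Fout -0.5 Ftan -7.2 grip 20
```

```bash
python3 -m crank '[{"rot":[0,0,0.04],"dp":[-0.0001,0.0048,0],"hand":255},{"rot":[0,0,0.04],"dp":[-0.0001,0.0048,0],"hand":255}]'>/dev/null; python3 f.py
python3 -m crank '[{"rot":[0,0,0.04],"dp":[-0.0001,0.0048,0],"hand":255},{"rot":[0,0,0.04],"dp":[-0.0001,0.0048,0],"hand":255}]'>/dev/null; python3 f.py
```

```text
t13.8 tool_th 0.627 pos_th 0.612 r 0.1176 | Fout -0.4 Ftan -6.5 grip 20
t14.0 tool_th 0.707 pos_th 0.693 r 0.1176 | Fout -0.3 Ftan -6.4 grip 20
```

```bash
python3 -m crank '[{"rot":[0,0,-0.1],"dp":[-0.0006,-0.012,0],"hand":255},{"rot":[0,0,-0.1],"dp":[-0.0006,-0.012,0],"hand":255},{"rot":[0,0,-0.1],"dp":[-0.0006,-0.012,0],"hand":255},{"rot":[0,0,-0.1],"dp":[-0.0006,-0.012,0],"hand":255},{"rot":[0,0,-0.1],"dp":[-0.0006,-0.012,0],"hand":255}]' >/dev/null; python3 f.py
python3 -m crank '[{"rot":[0,0,-0.1],"dp":[-0.0006,-0.012,0],"hand":255},{"rot":[0,0,-0.1],"dp":[-0.0006,-0.012,0],"hand":255},{"rot":[0,0,-0.1],"dp":[-0.0006,-0.012,0],"hand":255},{"rot":[0,0,-0.1],"dp":[-0.0006,-0.012,0],"hand":255},{"rot":[0,0,-0.1],"dp":[-0.0006,-0.012,0],"hand":255}]' >/dev/null; python3 f.py
python3 -m crank '[{"rot":[0,0,-0.1],"dp":[-0.0006,-0.012,0],"hand":255},{"rot":[0,0,-0.1],"dp":[-0.0006,-0.012,0],"hand":255},{"rot":[0,0,-0.1],"dp":[-0.0006,-0.012,0],"hand":255},{"rot":[0,0,-0.1],"dp":[-0.0006,-0.012,0],"hand":255},{"rot":[0,0,-0.1],"dp":[-0.0006,-0.012,0],"hand":255}]' >/dev/null; python3 f.py
python3 -m crank '[{"rot":[0,0,0.04],"dp":[-0.0001,0.0048,0],"hand":255},{"rot":[0,0,0.04],"dp":[-0.0001,0.0048,0],"hand":255}]'>/dev/null; python3 f.py
python3 -m crank '[{"rot":[0,0,0.04],"dp":[-0.0001,0.0048,0],"hand":255},{"rot":[0,0,0.04],"dp":[-0.0001,0.0048,0],"hand":255}]'>/dev/null; python3 f.py
python3 -m crank '[{"rot":[0,0,0.04],"dp":[-0.0001,0.0048,0],"hand":255},{"rot":[0,0,0.04],"dp":[-0.0001,0.0048,0],"hand":255}]'>/dev/null; python3 f.py
```

```text
t14.4 tool_th 0.200 pos_th 0.197 r 0.1179 | Fout -1.8 Ftan 0.3 grip 20
t14.8 tool_th -0.300 pos_th -0.310 r 0.1186 | Fout -0.9 Ftan 1.5 grip 20
t15.2 tool_th -0.800 pos_th -0.813 r 0.1194 | Fout -1.7 Ftan 1.5 grip 20
t15.4 tool_th -0.713 pos_th -0.740 r 0.1192 | Fout -0.5 Ftan -0.3 grip 20
t15.6 tool_th -0.633 pos_th -0.656 r 0.1190 | Fout 0.3 Ftan -1.3 grip 20
t15.7 tool_th -0.553 pos_th -0.575 r 0.1189 | Fout 0.0 Ftan -0.7 grip 20
```

Still idling. I'll go on in small steps, ready to stop at a rise.

```bash
python3 -m crank '[{"rot":[0,0,0.04],"dp":[-0.0001,0.0048,0],"hand":255},{"rot":[0,0,0.04],"dp":[-0.0001,0.0048,0],"hand":255}]'>/dev/null; python3 f.py
python3 -m crank '[{"rot":[0,0,0.04],"dp":[-0.0001,0.0048,0],"hand":255},{"rot":[0,0,0.04],"dp":[-0.0001,0.0048,0],"hand":255}]'>/dev/null; python3 f.py
python3 -m crank '[{"rot":[0,0,0.04],"dp":[-0.0001,0.0048,0],"hand":255},{"rot":[0,0,0.04],"dp":[-0.0001,0.0048,0],"hand":255}]'>/dev/null; python3 f.py
```

```text
t15.9 tool_th -0.473 pos_th -0.494 r 0.1188 | Fout -0.7 Ftan -1.3 grip 20
t16.1 tool_th -0.393 pos_th -0.413 r 0.1187 | Fout 0.4 Ftan -1.7 grip 20
t16.2 tool_th -0.314 pos_th -0.341 r 0.1186 | Fout 0.4 Ftan -6.5 grip 20
```

```bash
python3 -m crank '[{"rot":[0,0,0.04],"dp":[-0.0001,0.0048,0],"hand":255},{"rot":[0,0,0.04],"dp":[-0.0001,0.0048,0],"hand":255}]'>/dev/null; python3 f.py
python3 -m crank '[{"rot":[0,0,0.04],"dp":[-0.0001,0.0048,0],"hand":255},{"rot":[0,0,0.04],"dp":[-0.0001,0.0048,0],"hand":255}]'>/dev/null; python3 f.py
```

```text
t16.4 tool_th -0.234 pos_th -0.262 r 0.1185 | Fout 0.4 Ftan -6.0 grip 20
t16.6 tool_th -0.153 pos_th -0.181 r 0.1184 | Fout 0.3 Ftan -5.9 grip 20
```

```bash
python3 -m crank '[{"rot":[0,0,0.04],"dp":[-0.0001,0.0048,0],"hand":255}]'>/dev/null; python3 f.py
python3 -m crank '[{"rot":[0,0,0.04],"dp":[-0.0001,0.0048,0],"hand":255}]'>/dev/null; python3 f.py
```

```text
t16.6 tool_th -0.113 pos_th -0.141 r 0.1183 | Fout 0.9 Ftan -4.8 grip 20
t16.7 tool_th -0.073 pos_th -0.100 r 0.1182 | Fout 1.0 Ftan -5.6 grip 20
```

```bash
python3 -m crank '[{"rot":[0,0,0.04],"dp":[-0.0001,0.0048,0],"hand":255}]'>/dev/null; python3 f.py
python3 -m crank '[{"rot":[0,0,0.04],"dp":[-0.0001,0.0048,0],"hand":255}]'>/dev/null; python3 f.py
python3 -m crank '[{"rot":[0,0,0.04],"dp":[-0.0001,0.0048,0],"hand":255}]'>/dev/null; python3 f.py
python3 -m crank '[{"rot":[0,0,0.04],"dp":[-0.0001,0.0048,0],"hand":255}]'>/dev/null; python3 f.py
```

```text
t16.8 tool_th -0.033 pos_th -0.060 r 0.1182 | Fout 0.6 Ftan -6.4 grip 20
t16.9 tool_th 0.007 pos_th -0.019 r 0.1181 | Fout 0.3 Ftan -6.0 grip 20
t17.0 tool_th 0.047 pos_th 0.021 r 0.1181 | Fout 1.1 Ftan -5.1 grip 20
t17.1 tool_th 0.087 pos_th 0.062 r 0.1180 | Fout 0.7 Ftan -6.0 grip 20
```

```bash
python3 -m crank '[{"rot":[0,0,0.04],"dp":[-0.0001,0.0048,0],"hand":255}]'>/dev/null; python3 f.py
python3 -m crank '[{"rot":[0,0,0.04],"dp":[-0.0001,0.0048,0],"hand":255}]'>/dev/null; python3 f.py
python3 -m crank '[{"rot":[0,0,0.04],"dp":[-0.0001,0.0048,0],"hand":255}]'>/dev/null; python3 f.py
python3 -m crank '[{"rot":[0,0,0.04],"dp":[-0.0001,0.0048,0],"hand":255}]'>/dev/null; python3 f.py
```

```text
t17.1 tool_th 0.127 pos_th 0.103 r 0.1180 | Fout 0.0 Ftan -6.2 grip 20
t17.2 tool_th 0.167 pos_th 0.143 r 0.1179 | Fout 0.1 Ftan -5.9 grip 20
t17.3 tool_th 0.207 pos_th 0.184 r 0.1179 | Fout 1.5 Ftan -4.7 grip 20
t17.4 tool_th 0.247 pos_th 0.225 r 0.1178 | Fout 1.6 Ftan -6.6 grip 20
```

```bash
python3 -m crank '[{"rot":[0,0,0.04],"dp":[-0.0001,0.0048,0],"hand":255}]'>/dev/null; python3 f.py
python3 -m crank '[{"rot":[0,0,0.04],"dp":[-0.0001,0.0048,0],"hand":255}]'>/dev/null; python3 f.py
python3 -m crank '[{"rot":[0,0,0.04],"dp":[-0.0001,0.0048,0],"hand":255}]'>/dev/null; python3 f.py
python3 -m crank '[{"rot":[0,0,0.04],"dp":[-0.0001,0.0048,0],"hand":255}]'>/dev/null; python3 f.py
```

```text
t17.5 tool_th 0.287 pos_th 0.265 r 0.1177 | Fout 0.7 Ftan -6.7 grip 20
t17.6 tool_th 0.327 pos_th 0.306 r 0.1177 | Fout 1.2 Ftan -5.9 grip 20
t17.6 tool_th 0.367 pos_th 0.346 r 0.1177 | Fout 1.9 Ftan -5.9 grip 20
t17.7 tool_th 0.407 pos_th 0.386 r 0.1176 | Fout -0.5 Ftan -7.5 grip 20
```

```bash
python3 -m crank '[{"rot":[0,0,0.04],"dp":[-0.0001,0.0048,0],"hand":255}]'>/dev/null; python3 f.py
python3 -m crank '[{"rot":[0,0,0.04],"dp":[-0.0001,0.0048,0],"hand":255}]'>/dev/null; python3 f.py
python3 -m crank '[{"rot":[0,0,0.04],"dp":[-0.0001,0.0048,0],"hand":255}]'>/dev/null; python3 f.py
```

```text
t17.8 tool_th 0.447 pos_th 0.427 r 0.1176 | Fout -0.0 Ftan -6.4 grip 20
t17.9 tool_th 0.487 pos_th 0.467 r 0.1176 | Fout 1.7 Ftan -6.2 grip 20
t18.0 tool_th 0.527 pos_th 0.507 r 0.1175 | Fout -0.1 Ftan -7.7 grip 20
```

```bash
python3 -m crank '[{"rot":[0,0,0.04],"dp":[-0.0001,0.0048,0],"hand":255}]'>/dev/null; python3 f.py
python3 -m crank '[{"rot":[0,0,0.04],"dp":[-0.0001,0.0048,0],"hand":255}]'>/dev/null; python3 f.py
python3 -m crank '[{"rot":[0,0,0.04],"dp":[-0.0001,0.0048,0],"hand":255}]'>/dev/null; python3 f.py
```

```text
t18.1 tool_th 0.567 pos_th 0.547 r 0.1175 | Fout -0.0 Ftan -7.6 grip 20
t18.1 tool_th 0.607 pos_th 0.587 r 0.1175 | Fout -0.1 Ftan -7.0 grip 20
t18.2 tool_th 0.647 pos_th 0.628 r 0.1174 | Fout 0.3 Ftan -7.5 grip 20
```

```bash
python3 -m crank '[{"rot":[0,0,0.04],"dp":[-0.0001,0.0048,0],"hand":255}]'>/dev/null; python3 f.py
python3 -m crank '[{"rot":[0,0,0.04],"dp":[-0.0001,0.0048,0],"hand":255}]'>/dev/null; python3 f.py
python3 -m crank '[{"rot":[0,0,0.04],"dp":[-0.0001,0.0048,0],"hand":255}]'>/dev/null; python3 f.py
python3 -m crank '[{"rot":[0,0,0.04],"dp":[-0.0001,0.0048,0],"hand":255}]'>/dev/null; python3 f.py
```

```text
t18.3 tool_th 0.686 pos_th 0.667 r 0.1174 | Fout -0.0 Ftan -8.5 grip 20
t18.4 tool_th 0.727 pos_th 0.707 r 0.1174 | Fout -0.7 Ftan -9.4 grip 20
t18.5 tool_th 0.767 pos_th 0.747 r 0.1173 | Fout -0.2 Ftan -9.3 grip 20
t18.6 tool_th 0.806 pos_th 0.788 r 0.1173 | Fout -1.7 Ftan -8.4 grip 20
```

```bash
python3 -m crank '[{"rot":[0,0,-0.1],"dp":[-0.0006,-0.012,0],"hand":255},{"rot":[0,0,-0.1],"dp":[-0.0006,-0.012,0],"hand":255},{"rot":[0,0,-0.1],"dp":[-0.0006,-0.012,0],"hand":255},{"rot":[0,0,-0.1],"dp":[-0.0006,-0.012,0],"hand":255},{"rot":[0,0,-0.1],"dp":[-0.0006,-0.012,0],"hand":255}]' >/dev/null; python3 f.py
python3 -m crank '[{"rot":[0,0,-0.1],"dp":[-0.0006,-0.012,0],"hand":255},{"rot":[0,0,-0.1],"dp":[-0.0006,-0.012,0],"hand":255},{"rot":[0,0,-0.1],"dp":[-0.0006,-0.012,0],"hand":255},{"rot":[0,0,-0.1],"dp":[-0.0006,-0.012,0],"hand":255},{"rot":[0,0,-0.1],"dp":[-0.0006,-0.012,0],"hand":255}]' >/dev/null; python3 f.py
python3 -m crank '[{"rot":[0,0,0.04],"dp":[-0.0001,0.0048,0],"hand":255},{"rot":[0,0,0.04],"dp":[-0.0001,0.0048,0],"hand":255}]'>/dev/null; python3 f.py
python3 -m crank '[{"rot":[0,0,0.04],"dp":[-0.0001,0.0048,0],"hand":255}]'>/dev/null; python3 f.py
```

```text
t19.0 tool_th 0.300 pos_th 0.297 r 0.1178 | Fout -2.0 Ftan 0.3 grip 20
t19.4 tool_th -0.200 pos_th -0.211 r 0.1185 | Fout -1.5 Ftan 0.6 grip 20
t19.6 tool_th -0.112 pos_th -0.134 r 0.1184 | Fout 0.7 Ftan -0.8 grip 20
t19.6 tool_th -0.073 pos_th -0.091 r 0.1183 | Fout 0.9 Ftan -0.8 grip 20
```

```bash
python3 -m crank '[{"rot":[0,0,0.03],"dp":[-0.0001,0.0036,0],"hand":255}]'>/dev/null; python3 f.py
python3 -m crank '[{"rot":[0,0,0.03],"dp":[-0.0001,0.0036,0],"hand":255}]'>/dev/null; python3 f.py
python3 -m crank '[{"rot":[0,0,0.03],"dp":[-0.0001,0.0036,0],"hand":255}]'>/dev/null; python3 f.py
```

```text
t19.7 tool_th -0.044 pos_th -0.059 r 0.1182 | Fout -0.6 Ftan -1.4 grip 20
t19.8 tool_th -0.014 pos_th -0.029 r 0.1182 | Fout 0.9 Ftan -1.0 grip 20
t19.9 tool_th 0.016 pos_th 0.002 r 0.1181 | Fout 1.5 Ftan -1.1 grip 20
```

```bash
python3 -m crank '[{"rot":[0,0,0.03],"dp":[-0.0001,0.0036,0],"hand":255}]'>/dev/null; python3 f.py
python3 -m crank '[{"rot":[0,0,0.03],"dp":[-0.0001,0.0036,0],"hand":255}]'>/dev/null; python3 f.py
```

```text
t20.0 tool_th 0.046 pos_th 0.032 r 0.1181 | Fout 1.0 Ftan -2.2 grip 20
t20.1 tool_th 0.076 pos_th 0.063 r 0.1181 | Fout 1.3 Ftan -1.7 grip 20
```

```bash
python3 -m crank '[{"rot":[0,0,0.03],"dp":[-0.0001,0.0036,0],"hand":255}]'>/dev/null; python3 f.py
python3 -m crank '[{"rot":[0,0,0.03],"dp":[-0.0001,0.0036,0],"hand":255}]'>/dev/null; python3 f.py
```

```text
t20.1 tool_th 0.106 pos_th 0.093 r 0.1180 | Fout -0.1 Ftan -1.7 grip 20
t20.2 tool_th 0.136 pos_th 0.124 r 0.1180 | Fout 1.6 Ftan -1.9 grip 20
```

```bash
python3 -m crank '[{"rot":[0,0,0.03],"dp":[-0.0001,0.0036,0],"hand":255}]'>/dev/null; python3 f.py
python3 -m crank '[{"rot":[0,0,0.03],"dp":[-0.0001,0.0036,0],"hand":255}]'>/dev/null; python3 f.py
python3 -m crank '[{"rot":[0,0,0.03],"dp":[-0.0001,0.0036,0],"hand":255}]'>/dev/null; python3 f.py
```

```text
t20.3 tool_th 0.166 pos_th 0.154 r 0.1179 | Fout 1.4 Ftan -1.2 grip 20
t20.4 tool_th 0.196 pos_th 0.185 r 0.1179 | Fout 2.4 Ftan -2.1 grip 20
t20.5 tool_th 0.226 pos_th 0.216 r 0.1178 | Fout 1.2 Ftan -1.7 grip 20
```

```bash
python3 -m crank '[{"rot":[0,0,0.03],"dp":[-0.0001,0.0036,0],"hand":255}]'>/dev/null; python3 f.py
python3 -m crank '[{"rot":[0,0,0.02],"dp":[0,0.0024,0],"hand":255}]'>/dev/null; python3 f.py
```

```text
t20.6 tool_th 0.256 pos_th 0.245 r 0.1179 | Fout 1.3 Ftan -3.6 grip 20
t20.6 tool_th 0.275 pos_th 0.259 r 0.1179 | Fout 1.8 Ftan -7.3 grip 20
```

```bash
python3 -m crank '[{"rot":[0,0,0.02],"dp":[0,0.0024,0],"hand":255}]'>/dev/null; python3 f.py
python3 -m crank '[{"rot":[0,0,0.02],"dp":[0,0.0024,0],"hand":255}]'>/dev/null; python3 f.py
```

```text
t20.7 tool_th 0.295 pos_th 0.271 r 0.1178 | Fout 0.7 Ftan -9.5 grip 20
t20.8 tool_th 0.315 pos_th 0.289 r 0.1178 | Fout 1.6 Ftan -8.1 grip 20
```

```bash
python3 -m crank '[{"rot":[0,0,0.02],"dp":[0,0.0024,0],"hand":255}]'>/dev/null; python3 f.py
python3 -m crank '[{"rot":[0,0,0.02],"dp":[0,0.0024,0],"hand":255}]'>/dev/null; python3 f.py
```

```text
t20.9 tool_th 0.335 pos_th 0.308 r 0.1177 | Fout 1.4 Ftan -9.3 grip 20
t21.0 tool_th 0.355 pos_th 0.328 r 0.1177 | Fout 2.0 Ftan -9.9 grip 20
```

```bash
cat > fit.py <<'E'
import numpy as np
from scipy.optimize import least_squares
u=[-.262,-.181,-.141,-.1,-.06,-.019,.021,.062,.103,.143,.184,.225,.265,.306,.346,.386,.427,.467,.507,.547,.587,.628,.667,.707,.747,.788,.289+.535,.308+.535,.328+.535]
f=[6,5.9,4.8,5.6,6.4,6,5.1,6,6.2,5.9,4.7,6.6,6.7,5.9,5.9,7.5,6.4,6.2,7.7,7.6,7,7.5,8.5,9.4,9.3,8.4,8.1,9.3,9.9]
u,f=map(np.array,(u,f))
for b0 in (None,6.3):
    g=lambda p:(p[0] if b0 is None else b0)+p[2]*np.maximum(u-p[1],0)-f
    r=least_squares(g,[6.2,.4,9]); print(b0,r.x,r.fun.std(), "rise at end",r.x[2]*(u[-1]-r.x[1]))
E
python3 fit.py
```

```text
None [5.83846154 0.28499712 6.13864813] 0.607616499903439 rise at end 3.5481562997691576
6.3 [6.2        0.34600005 5.925941  ] 0.6452711650782819 rise at end 3.0637112231846793
```

```bash
python3 -m crank '[{"rot":[0,0,0.02],"dp":[0,0.0024,0],"hand":255}]'>/dev/null; python3 f.py
python3 -m crank '[{"rot":[0,0,0.02],"dp":[0,0.0024,0],"hand":255}]'>/dev/null; python3 f.py
python3 -m crank '[{"rot":[0,0,0.02],"dp":[0,0.0024,0],"hand":255}]'>/dev/null; python3 f.py
```

```text
t21.1 tool_th 0.375 pos_th 0.348 r 0.1177 | Fout 1.7 Ftan -9.7 grip 20
t21.1 tool_th 0.395 pos_th 0.368 r 0.1177 | Fout 1.5 Ftan -9.1 grip 20
t21.2 tool_th 0.415 pos_th 0.388 r 0.1176 | Fout 0.6 Ftan -9.9 grip 20
```

```bash
python3 -m crank '[{"rot":[0,0,0.02],"dp":[0,0.0024,0],"hand":255}]'>/dev/null; python3 f.py
python3 -m crank '[{"rot":[0,0,0.02],"dp":[0,0.0024,0],"hand":255}]'>/dev/null; python3 f.py
sed -i 's/,\.328+\.535\]/,.328+.535,.348+.535,.368+.535,.388+.535]/; s/8.1,9.3,9.9\]/8.1,9.3,9.9,9.7,9.1,9.9]/' fit.py; python3 fit.py
```

```text
t21.3 tool_th 0.435 pos_th 0.408 r 0.1176 | Fout 0.4 Ftan -8.8 grip 20
t21.4 tool_th 0.455 pos_th 0.428 r 0.1176 | Fout 0.8 Ftan -9.9 grip 20
None [5.83846154 0.28256958 6.06993556] 0.5874148556547224 rise at end 3.887371389256095
6.3 [6.2        0.34600003 5.91548808] 0.6258530672307007 rise at end 3.413236457019497
```

```bash
python3 -m crank '[{"rot":[0,0,0.02],"dp":[0,0.0024,0],"hand":255}]'>/dev/null; python3 f.py
python3 -m crank '[{"rot":[0,0,0.015],"dp":[0,0.0018,0],"hand":255}]'>/dev/null; python3 f.py
```

```text
t21.5 tool_th 0.475 pos_th 0.448 r 0.1176 | Fout 0.2 Ftan -10.1 grip 20
t21.6 tool_th 0.490 pos_th 0.464 r 0.1176 | Fout 0.9 Ftan -10.1 grip 20
```

Pull is about 10.0 N against 5.9 to 6.3 N free, so the rise is about 4 N. I'll ease off, open and withdraw.

```bash
python3 -m crank '[{"rot":[0,0,-0.03],"dp":[0,-0.0036,0],"hand":255},{"rot":[0,0,0],"dp":[0,0,0],"hand":255}]'>/dev/null; python3 f.py
python3 -m crank '[{"rot":[0,0,0],"dp":[0,0,0],"hand":80},{"rot":[0,0,0],"dp":[0,0,0],"hand":80},{"rot":[0,0,0],"dp":[0,0,0],"hand":80},{"rot":[0,0,0],"dp":[0,0,0],"hand":80},{"rot":[0,0,0],"dp":[0,0,0],"hand":80}]'
python3 -m crank '[{"rot":[0,0,0],"dp":[0,0,0],"hand":80},{"rot":[0,0,0],"dp":[0,0,-0.01],"hand":80},{"rot":[0,0,0],"dp":[0,0,-0.025],"hand":80},{"rot":[0,0,0],"dp":[0,0,-0.025],"hand":80},{"rot":[0,0,0],"dp":[0,0,-0.025],"hand":80}]'
python3 -m crank '[{"rot":[0,0,0],"dp":[0.03,0,-0.025],"hand":80},{"rot":[0,0,0],"dp":[0.03,0,-0.02],"hand":80},{"rot":[0,0,0],"dp":[0.03,0,0],"hand":80},{"rot":[0,0,0],"dp":[0,0,0],"hand":80},{"rot":[0,0,0],"dp":[0,0,0],"hand":80}]'
python3 - <<'E'
from h import *
a=optics.read_camera("top");b=optics.read_camera("scene")
f=lambda c,x,y,w:cv2.convertScaleAbs(cv2.resize(c["pixels"][y:y+w,x:x+w,::-1],(400,400),interpolation=cv2.INTER_CUBIC),alpha=1.7)
cv2.imwrite("pics/pair3.png",np.hstack([f(a,150,110,160),f(b,170,145,120)]))
E
```

```text
t21.7 tool_th 0.460 pos_th 0.445 r 0.1175 | Fout 0.2 Ftan -5.7 grip 20
t: 22.15
position: [0.5, 0.155, 0.1784]
tcp_rot: [0.283, 0.959, 0.0, 0.0]
force: [-0.8, 0.6, -0.1]
opening: 0.0537
finger_force: 0.0
t: 22.57
position: [0.4996, 0.1548, 0.2649]
tcp_rot: [0.283, 0.959, 0.0, -0.0]
force: [0.3, 0.1, 0.0]
opening: 0.0644
finger_force: 0.0
t: 22.98
position: [0.4239, 0.2044, 0.3099]
tcp_rot: [0.282, 0.959, 0.001, 0.001]
force: [0.8, -0.2, 0.4]
opening: 0.0643
finger_force: 0.0
```

View pics/pair3.png

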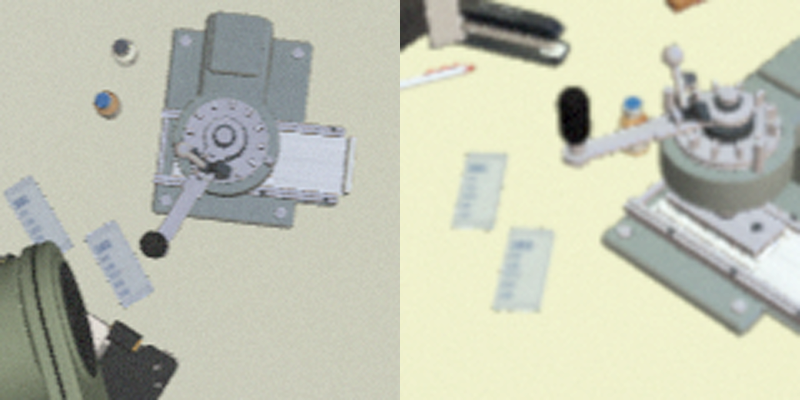

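The lever is free at left front (knob at crop (153,244)), the ball leans left, the tray is home and the bystanders are untouched.

```bash
python3 -c "
from workcell import job_done
print(job_done())"
```

```text
the job is handed in; nothing more can be done
None
```

The job is handed in at about 23 s on the robot's clock: tray home against its stop, pawl tipped to lowering, platen clamped with the pull at the knob about 4 N over free (single readings scatter by about 0.6 N), lever released, and nothing else disturbed in the last pictures.

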